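# Free a centrifuge tube that has seized in its rotor

## Robot

A 6-joint arm with a two-finger parallel gripper is mounted at the origin on the work surface; the furniture and walls round the work are solid. World frame = base frame: x ahead of the robot, y to its left, z up, the work surface at z = 0. Lengths are in mm, angles in degrees, forces in N, time in s.
With the tool pointing down it reaches from about 275 to 850 mm from the base axis. Payload 5.2 kg.
Tool frame: the origin (TCP) lies midway between the tips of the shut fingers; the grasp point (between the pads) lies 19 mm behind it; z points along the fingers, x is the direction in which the jaws open and shut, and the axes are right-handed (so a half turn about z gives the same grasp; the last joint's range is limited). The gripper opens to 85 mm and grips with 20 to 120 N. Pads are 22 mm wide; open, the fingers measure 114 mm over their backs; the gripper's body (76 mm by 85 mm) begins 54 mm behind the grasp point. The pads swing forward as they close: fully open they stand 13 mm farther back than shut.
Start: joints at [62.235, 14.817, 87.949, -0, 77.235, -11.62], TCP at [152.924, 528.317, 231.31] pointing down, gripper open.
Joint ranges: [-179.93, 179.93], [-52.35, 119.4], [10.71, 147.94], [-69.91, 249.91], [12.55, 155.21], [-178.61, 178.61]. Speed limits (degrees/s): [147.25, 147.25, 180, 180, 180, 180].

## Interface

Orientations are given as [roll, pitch, yaw] about the fixed x, y, z axes, in that order (R = Rz(yaw) Ry(pitch) Rx(roll)).
In Python, from plant import r, cams, finder gives the robot as it stands. The module is installed in compiled form; this text tells all that it offers.
- The arm moves only by the shell command python3 -m jog 'ROWS' [FORCE]. ROWS is a JSON object of lists of equal length, an entry for each row: "delta_pos": the shift along the tool's x, y, z in cm, a list of three; "twist": the turn about the tool's z in rad; "jaw": the finger opening in cm, from 0 to 8.54. In form: {"delta_pos": [[dx, dy, dz], ...], "twist": [twist, ...], "jaw": [jaw, ...]}. A call has 1 to 5 rows; each row is the pose to reach, as a shift and turn from the pose commanded when the call began, along the tool's axes at that moment; what a row does not reach only later rows make up. A row lasts 1/8 s, in which the tool goes at most 62.5 mm and 10.7 degrees, less where a joint would pass 70% of its speed; a pose out of reach is approached as far as the arm can. A call with a gripper value outside its range is refused whole. The fingers move at their own pace and stop on an object; FORCE is the grip in N (left out, the last holds). Time passes only in rows, so rows that repeat a pose let the fingers close. It gives the time, the measured TCP pose, the force and the opening at its end, in the units of the state.
- r.read_state(): the state, without advancing time (a new reading comes with each control period).
- cams.grab_frame(name): name is "scene" or "top" or "wrist"; returns a dict with "pixels" (400x640x3 uint8, blue, green, red), "range_z" (400x640 float32, mm along the optical axis (not along the pixel's ray), 0 where there is no reading), "K" (3x3 intrinsics, pixels), "T" (4x4, takes a point from camera to world coordinates); the wrist camera has in their place "tool_from_camera" (4x4, takes a point from camera to tool coordinates, whose origin is the TCP and whose axes are the tool frame's). Camera axes: x right, y down, z forward; pixel columns grow to the right and rows downward; lengths in mm; the calibration is good to about 2 mm. A picture is of the moment at which its call begins: read the wrist's pose just before it.
- r.job_done(): hands the job in, once; it reports no verdict.
Trained networks look in the newest picture that a camera, given by its name, has taken for a name from the list of things; names that differ only in an ending like _2 or _b are one class to them, and where a whole thing is asked for, a point or a joint stands for the part that bears it (a point fixed in the world has none). Each returns a list of dicts, best first, with "p" (0 to 1); they miss things now and then, are a little off and sometimes report something else, mostly with a low value. They report only what shows in the picture. A call takes as long as a camera call. They do not tell look-alikes from the thing itself.
- finder.boxes_of(thing, camera): "rect" ([left, top, right, bottom] in pixels, round what is visible of it).
- finder.regions_of(thing, camera): "region" (400x640 bool, what is visible of it) and "rect" ([left, top, right, bottom] in pixels, round what is visible of it).
The state is a dict: "t": time; "joints": joint angles; "dq": joint speeds; "joint_efforts": joint torques, N m; "tcp_pos": TCP position; "ee_rot": TCP orientation; "contact_force": force on the tool from outside, world axes, zero at the start; "moment": the same for the moment, N m; "opening": finger opening in mm.
Only numpy, scipy, OpenCV 4.12 (cv2) and the standard library are available. Lean on these libraries where they do the work, as an engineer would, in place of code of your own. Each camera call takes 0.05 s, during which the arm holds its last target. There are 200 camera calls.

## Task

The orange-capped tube has seized in the slanting bore of the centrifuge rotor, and the rotor only rests on its bench stand, so a straight pull would lift the rotor off it. Twist the tube to and fro while drawing it gently out along the slant of its bore, keeping the rotor down on its stand, then stand the tube upright in any empty place of the white rack beside the blue-capped ones and let go. Leave the blue-capped tubes in their places and knock over neither dropper bottle.

Things in the scene. Friction and masses are not known exactly. Their poses are not given: they have to be found in the camera images.
- tube_cap (a point): centre of the ribbed orange screw cap (22 mm across, 18 mm high) of the seized tube: the place to grip. It has the tube's axes, z from tip to cap. The rigid plastic centrifuge tube weighs 45 g and is 114 mm long, its barrel 16 mm across, the lowest 14 mm tapering to a 5 mm tip; this point lies 105 mm above the tip. At the start the cap's lower face stands 24 mm clear of the bore mouth.
- tube_tip (a point): lower end of the orange-capped tube, on its axis; same axes as tube_cap. 72 mm below the bore mouth, along the bore, at the start.
- bore_mouth (a point): centre of the mouth of the bore that holds the orange-capped tube. z points up and out along the bore, 30 degrees from vertical, leaning towards the rotor's centre (so the tube's lower end points outwards); y is level, across the slant. The bore has a bright rim, is 72 mm deep and 19 mm across. At the start the tube's axes agree with these.
- seized (a point): the place 47 mm down the bore where the tube has seized (axes as bore_mouth). A straight pull needs some 40 N; while the tube turns (about 0.3 N m) a light pull draws it along: 1.5 to 2 mm of draw for each 0.8 rad of turning keeps the pull under about 15 N. After about 11 mm of draw the tapered end has passed this place and the tube slides out freely.
- rotor (a joint): how far the rotor is lifted off its stand, m (0 seated, up positive). The rotor is a dark blue metal cone with a dished top and six bores, five of them empty; 190 mm across at its foot, 88 mm high, bore mouths on a circle of 46 mm radius. It weighs 1.7 kg and is held down by its weight alone (an upward force over 17 N lifts it); a key stops it turning or sliding.
- stand: fixed grey round stand, 124 mm across and 20 mm high, mostly hidden under the rotor; origin on the worktop under the rotor's centre; z up, x towards the foot of the orange-capped tube.
- rack: fixed white open rack, 68 mm (its x) by 158 mm (its y) by 70 mm high; origin at the centre of its underside, z up. Two decks with 2 x 5 square openings 22 mm wide, centred at x = -15 or +15 mm and y = -60, -30, 0, 30 or 60 mm; the upper deck's top is at 70 mm, the floor on which tubes stand at 6 mm.
- blue_0 (a point): middle of a blue-capped tube of the same make standing in the rack, 57 mm above its tip
- blue_1 (a point): the same for the second blue-capped tube
- blue_2 (a point): the same for the third blue-capped tube
- dropper_red_a: loose dropper bottle with a blue collar and red rubber teat, 30 mm across, 86 mm high; origin under its centre, z up
- dropper_red_b: a second such dropper bottle, same size; origin under its centre, z up
Mind the look-alikes: they are no part of the job. What is shaped like the part that bears tube_cap but yellow is not meant.

How it is judged:
By the outcome, as a careful person would: the job done as asked, in the order asked, and still so for the second after the job is handed in, with the robot touching nothing.
It also fails if it takes over 53 s, if anything falls off the work surface, if the arm or the gripper's body presses on something with over 40 N, if the wrist force passes 120 N, or if a joint passes its speed limit or range.

## Working session

There is one attempt and no reset: what is moved stays moved. The work goes in short steps, Python scripts to look and compute and a shell command to move; the robot and the scene stay as the last step left them, time stands still between calls to the robot, and variables do not carry over. Pictures are saved under pics/ and viewed, about 8 in all and at most 12, crops included, and the job is handed in when it is done.

```bash
mkdir -p pics && cat > h.py <<'E'
import numpy as np, cv2
from plant import r, cams, finder
def grab(n):
    s=r.read_state(); f=cams.grab_frame(n); return s,f
def world(f,u,v,z):
    K=f["K"];p=np.array([(u-K[0,2])/K[0,0]*z,(v-K[1,2])/K[1,1]*z,z,1]);return (f["T"]@p)[:3]
def cloud(f):
    z=f["range_z"];K=f["K"];v,u=np.mgrid[:400,:640]
    P=np.stack([(u-K[0,2])/K[0,0]*z,(v-K[1,2])/K[1,1]*z,z,np.ones_like(z)],-1)
    return (P@f["T"].T)[...,:3]
E
python3 - <<'E'
from h import *
print(r.read_state())
for n in ("scene","top"):
    s,f=grab(n); cv2.imwrite(f"pics/{n}1.png",f["pixels"]); C=cloud(f)
    print(n,f["K"][0,0],f["T"].round(2).tolist())
    for t in ("tube_cap","rotor","rack","blue_0","dropper_red_a","bore_mouth"):
        try:
            for d in finder.regions_of(t,n)[:6]:
                m=d["region"]&(f["range_z"]>0); print(t,round(d["p"],2),np.round(d["rect"]),m.sum(),np.median(C[m],0).round(0), np.median(f["pixels"][m],0))
        except Exception as e: print(t,e)
E
```

```text
{'t': 0.0, 'joints': array([ 6.22359634e+01,  1.48608857e+01,  8.80122075e+01,  1.61202269e-03,
        7.72355935e+01, -1.16204588e+01]), 'dq': array([-0.04450903, -0.00310234, -0.00798791, -0.02809569,  0.12907653,
       -0.03498903]), 'joint_efforts': array([ 6.82600080e-05, -4.46031010e+01, -2.90566599e+01, -2.30775240e-04,
        1.17449934e-02, -2.30469050e-05]), 'tcp_pos': array([152.64412182, 527.83154681, 230.45151782]), 'ee_rot': array([-1.79976568e+02,  1.06142529e-01,  7.38560862e+01]), 'contact_force': array([-0.66640939,  0.60109373,  0.57802854]), 'moment': array([-0.011827  , -0.01249076,  0.0376852 ]), 'opening': 85.40576364630306}
scene 461.418889671454 [[0.85, -0.38, 0.36, 201.37], [-0.52, -0.61, 0.59, -420.46], [-0.01, -0.7, -0.72, 783.15], [0.0, 0.0, 0.0, 1.0]]
tube_cap 0.95 [267. 321. 312. 373.] 539 [341. -48.  16.] [ 10. 247. 247.]
tube_cap 0.65 [261. 156. 273. 171.] 150 [490. 324. 118.] [ 19.  131.5 227. ]
rotor 0.91 [221. 160. 306. 230.] 4289 [449. 274.  70.] [125.  85.  58.]
rack 0.94 [314. 242. 382. 333.] 3118 [488.   7.  44.] [244. 244. 244.]
blue_0 0.75
[... 842 characters left out ...]
 [459. 305.  73.] [112.  74.  54.]
rotor 0.64 [207. 197. 298. 294.] 6576 [458. 305.  74.] [112.  73.  53.]
rack 0.94 [364. 205. 451. 244.] 2523 [495.  15.  68.] [243. 243. 243.]
blue_0 0.71 [418. 212. 437. 223.] 130 [507. -26. 119.] [230.  130.5  90. ]
blue_0 0.7 [432. 230. 451. 241.] 174 [474. -52. 118.] [220.5 124.   84.5]
blue_0 0.68 [364. 205. 449. 248.] 2493 [495.  16.  68.] [244. 243. 243.]
blue_0 0.67 [434. 214. 449. 230.] 179 [502. -57. 119.] [220. 127.  87.]
blue_0 0.38 [206. 199. 300. 294.] 6492 [459. 304.  74.] [112.  73.  53.]
dropper_red_a 0.77 [393. 137. 412. 157.] 226 [658.   2.  56.] [166. 114. 145.]
bore_mouth 0.63 [205. 200. 299. 294.] 6668 [459. 305.  73.] [112.  74.  54.]
```

```bash
python3 - <<'E'
import cv2,numpy as np
a=cv2.imread("pics/scene1.png")[140:390,200:460];b=cv2.imread("pics/top1.png")[120:340,190:470]
a=cv2.resize(a,None,fx=1.5,fy=1.5);b=cv2.resize(b,(395,375-65))
b=cv2.copyMakeBorder(b,0,65,0,0,cv2.BORDER_CONSTANT)
cv2.imwrite("pics/both1.png",np.hstack([a,b]))
a=cv2.imread("pics/scene1.png")[145:240,210:320];b=cv2.imread("pics/top1.png")[190:300,195:310]
cv2.imwrite("pics/rot1.png",np.hstack([cv2.resize(a,(400,345),interpolation=2),cv2.resize(b,(361,345),interpolation=2)]))
E
```

```text
(no output)
```

View pics/both1.png

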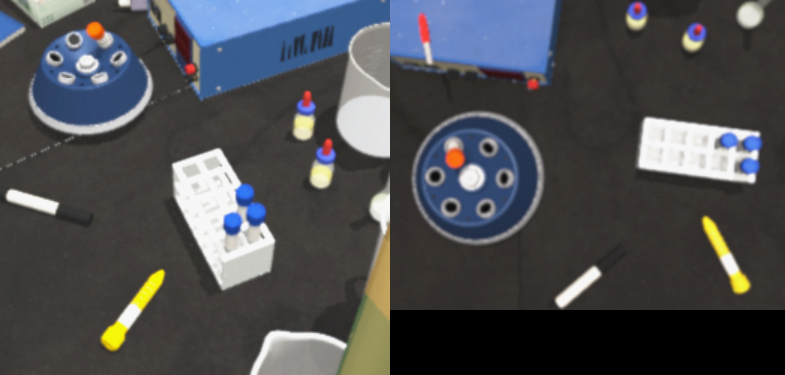

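View pics/rot1.png

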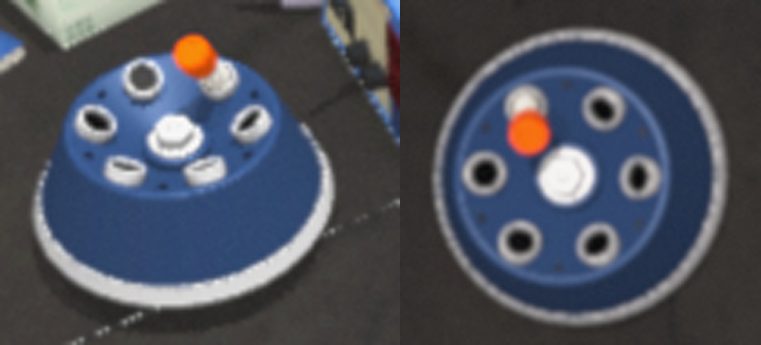

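The top-camera candidates are the orange cap on the slanted tube in the rotor at (234,230) and the yellow-capped tube lying at (428,300). The orange one matches. It leans away from the robot, roughly along its radial direction.

The rows can't tilt the tool. Before planning the grip, I'll check in free air overhead what happens to the tilt at the edge of reach.

```bash
python3 -m jog '{"delta_pos":[[0,0,-6],[0,0,-12],[0,0,-18],[0,0,-24],[0,0,-30]],"twist":[0,0,0,0,0],"jaw":[8.5,8.5,8.5,8.5,8.5]}' 40; python3 -m jog '{"delta_pos":[[0,0,-6],[0,0,-12],[0,0,-18],[0,0,-24],[0,0,-30]],"twist":[0,0,0,0,0],"jaw":[8.5,8.5,8.5,8.5,8.5]}'; python3 -c "
from h import *
s=r.read_state();print(s['joints'].round(1),s['tcp_pos'].round(0),s['ee_rot'].round(1))"
```

```text
t: 1.32
tcp_pos: [152.7, 527.9, 533.6]
ee_rot: [180.0, -0.1, 73.9]
contact_force: [0.6, 1.0, 1.2]
opening: 84.8
t: 1.95
tcp_pos: [138.2, 477.9, 693.9]
ee_rot: [179.9, -1.9, 73.9]
contact_force: [0.3, 0.0, 0.2]
opening: 84.8
[ 60.7  21.4  10.7   0.7 146.  -12.6] [138. 478. 694.] [179.9  -1.9  73.9]
```

```bash
python3 - <<'E'
from h import *
from scipy.optimize import least_squares
import numpy as np
for n in ("scene","top"):
    s,f=grab(n);C=cloud(f);px=f["pixels"].astype(int);ok=f["range_z"]>0
    hsv=cv2.cvtColor(f["pixels"],cv2.COLOR_BGR2HSV)
    m=ok&(hsv[...,0]>3)&(hsv[...,0]<17)&(hsv[...,1]>180)&(hsv[...,2]>120)&(abs(C[...,0]-485)<60)&(abs(C[...,1]-325)<60)&(C[...,2]>85)
    P=C[m];print(n,"orange n",m.sum(),P.mean(0).round(1),P.min(0).round(1),P.max(0).round(1))
    v,u=np.nonzero(m);print(" px",u.mean(),v.mean())
    # rotor bright foot ring & rotor region circle
    g=ok&(C[...,2]>15)&(C[...,2]<60)&(np.hypot(C[...,0]-460,C[...,1]-305)<120)
    Q=C[g]; 
    k=lambda p:np.hypot(Q[:,0]-p[0],Q[:,1]-p[1])-(p[2]-p[3]*(Q[:,2]-20))
    o=least_squares(k,[460,305,95,.5],loss='soft_l1',f_scale=2);print(" rotor fit",g.sum(),o.x.round(2))
    # rack upper deck
    hh=ok&(C[...,2]>62)&(C[...,2]<78)&(hsv[...,1]<60)&(hsv[...,2]>150)&(abs(C[...,0]-490)<80)&(abs(C[...,1]-10)<120)
    w=C[hh][:,:2].astype(np.float32);print(" rack",hh.sum(),np.median(C[hh][:,2]),cv2.minAreaRect(w))
    b=ok&(C[...,2]>100)&(hsv[...,0]>100)&(hsv[...,0]<125)&(hsv[...,1]>120)&(abs(C[...,0]-490)<60)&(abs(C[...,1]+30)<60)
    nl,l,st,ce=cv2.connectedComponentsWithStats(b.astype(np.uint8))
    for i in range(1,nl):
        if st[i,4]>20: print(" blue",st[i,4],np.median(C[l==i],0).round(1))
    # obstacles taller than 90 near
    t=ok&(C[...,2]>60)&(np.hypot(C[...,0]-470,C[...,1]-310)>90)&(np.hypot(C[...,0]-470,C[...,1]-310)<260)&(C[...,1]>110)
    if t.any(): print(" tall",C[t].min(0).round(0),C[t].max(0).round(0))
E
```

```text
scene orange n 85 [486.4 322.6 121.5] [475.5 314.1 108.1] [499.2 334.3 129.6]
 px 263.5529411764706 159.9294117647059
 rotor fit 1542 [462.18 313.51  96.49   0.47]
 rack 1365 69.66195475062011 ((497.2415771484375, -0.22393798828125), (160.89593505859375, 69.332275390625), 81.82051086425781)
 blue 293 [503.4 -54.6 118.5]
 blue 139 [471.1 -61.2 118.5]
 tall [458. 191.  60.] [729. 569. 137.]
top orange n 116 [486.2 326.8 124.5] [475.  317.4 117.8] [497.1 337.4 131.2]
 px 235.80172413793105 231.83620689655172
 rotor fit 1805 [461.62 315.31  96.83   0.47]
 rack 1436 70.28854690722517 ((497.2508850097656, 2.009857177734375), (157.72171020507812, 68.17373657226562), 81.88616943359375)
 blue 91 [506.9 -29.1 119.8]
 blue 98 [502.9 -58.5 119.8]
 blue 104 [473.  -54.1 119.9]
 tall [454. 196.  60.] [729. 569. 139.]
```

Pushing past the reach tilts the tool outward, which is the way the bore needs. Next I'll check whether the tilt grows and whether it stays when I come back down.

```bash
python3 -m jog '{"delta_pos":[[0,0,-6],[0,0,-12],[0,0,-18],[0,0,-24],[0,0,-30]],"twist":[0,0,0,0,0],"jaw":[8.5,8.5,8.5,8.5,8.5]}';python3 -m jog '{"delta_pos":[[0,0,6],[0,0,12]],"twist":[0,0],"jaw":[8.5,8.5]}'; python3 -c "
from h import *
s=r.read_state();print(s['joints'].round(1),s['tcp_pos'].round(0),s['ee_rot'].round(1))"
```

```text
t: 2.68
tcp_pos: [117.4, 405.1, 737.8]
ee_rot: [-180.0, -3.2, 73.9]
contact_force: [-0.5, 0.1, 0.2]
opening: 85.3
t: 2.92
tcp_pos: [120.1, 412.4, 648.0]
ee_rot: [179.9, -3.5, 73.8]
contact_force: [1.6, 1.1, 0.4]
opening: 84.9
[ 58.    4.4  42.5   1.2 129.7 -15. ] [120. 412. 648.] [179.9  -3.5  73.8]
```

The tilt stays when I come back. An outward push at full stretch should tilt the tool far faster than an upward one, so I'll check for tall things out there first.

```bash
python3 - <<'E'
from h import *
for n in ("scene","top"):
    s,f=grab(n);C=cloud(f);ok=f["range_z"]>0
    for lo in (150,300,450):
        t=ok&(C[...,2]>lo)
        h,xe,ye=np.histogram2d(C[t][:,0],C[t][:,1],bins=[np.arange(-600,1800,200),np.arange(-1000,2000,200)])
        print(n,lo,[(int(xe[i]),int(ye[j]),int(h[i,j])) for i,j in zip(*np.nonzero(h>15))])
    cv2.imwrite(f"pics/{n}2.png",f["pixels"])
a=cv2.imread("pics/scene2.png");b=cv2.imread("pics/top2.png")
cv2.imwrite("pics/wide.png",cv2.resize(np.vstack([a,b]),(480,600)))
E
```

```text
scene 150 [(0, -200, 7717), (0, 0, 1471), (200, -400, 29578), (400, -400, 5542), (400, -200, 220), (600, -600, 850), (600, -400, 2506), (600, -200, 166), (800, -400, 1461), (800, -200, 3553), (800, 200, 343), (1000, -400, 67), (1000, -200, 2916), (1000, 0, 5283), (1000, 200, 5722), (1000, 400, 2698), (1000, 600, 1066), (1000, 800, 159)]
scene 300 [(200, -400, 29273), (400, -400, 3700), (800, -200, 1295), (1000, -200, 656), (1000, 0, 2711), (1000, 200, 2046), (1000, 400, 166)]
scene 450 [(200, -400, 29273), (400, -400, 926)]
top 150 [(200, -400, 3502), (400, -400, 4215), (400, -200, 465), (600, -400, 3477), (600, -200, 881), (800, -400, 304), (800, -200, 3282), (800, 200, 758)]
top 300 []
top 450 []
```

View pics/wide.png

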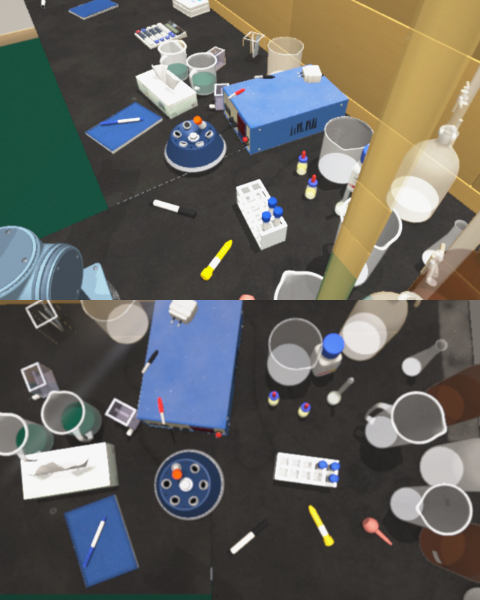

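```bash
cat >> h.py <<'E'
from scipy.spatial.transform import Rotation as Ro
def rot(s): return Ro.from_euler("xyz",s["ee_rot"],degrees=True).as_matrix()
def delta(s,target): return ((rot(s).T@(np.array(target)-s["tcp_pos"]))/10).round(2)
def wcloud(s,f):
    T=np.eye(4);T[:3,:3]=rot(s);T[:3,3]=s["tcp_pos"];f["T"]=T@f["tool_from_camera"];return cloud(f)
E
python3 -c "
from h import *
s=r.read_state();print(delta(s,[420,285,380]),rot(s).round(3).tolist());print(cams.grab_frame('wrist')['tool_from_camera'].round(2).tolist())"
```

```text
[-4.13 32.7  25.07] [[0.278, 0.96, -0.003], [0.96, -0.278, 0.025], [0.023, -0.01, -1.0]]
[[1.0, -0.0, -0.0, -0.89], [0.0, 0.96, 0.27, -68.2], [0.0, -0.27, 0.96, -141.48], [0.0, 0.0, 0.0, 1.0]]
```

```bash
python3 -m jog '{"delta_pos":[[-0.5,6,3],[-1.5,12,6],[-2.2,18,9],[-3,24,12],[-3.6,29.5,16]],"twist":[-0.15,-0.3,-0.45,-0.6,-0.75],"jaw":[8.5,8.5,8.5,8.5,8.5]}'; python3 -c "
from h import *
s=r.read_state();print(delta(s,[420,285,380]),s['joints'].round(1),s['ee_rot'].round(2),s['tcp_pos'])"
```

```text
t: 3.7
tcp_pos: [378.0, 313.5, 510.9]
ee_rot: [176.9, -2.3, 117.2]
contact_force: [0.4, 0.9, 0.3]
opening: 85.3
[-4.98  1.72 13.01] [ 24.8   4.3  62.9   2.6 109.8 -91.3] [176.85  -2.34 117.15] [378.02979006 313.51527392 510.91656644]
```

```bash
python3 - <<'E'
from h import *
s,f=grab("wrist");C=wcloud(s,f);print(s["ee_rot"].round(2),s["tcp_pos"].round(1))
np.savez("w1.npz",px=f["pixels"],z=f["range_z"],K=f["K"],T=f["T"])
hsv=cv2.cvtColor(f["pixels"],cv2.COLOR_BGR2HSV);ok=f["range_z"]>0
m=ok&(hsv[...,0]>3)&(hsv[...,0]<17)&(hsv[...,1]>180)&(hsv[...,2]>120)&(np.hypot(C[...,0]-480,C[...,1]-325)<70)
print(m.sum(),C[m].mean(0))
v,u=np.nonzero(m);print(u.mean(),v.mean()); cu,cv_=int(u.mean()),int(v.mean())
cr=f["pixels"][max(0,cv_-100):cv_+100,max(0,cu-130):cu+130]
cv2.imwrite("pics/w1.png",cv2.resize(cr,None,fx=3,fy=3,interpolation=2))
print(max(0,cv_-100),max(0,cu-130))
E
```

```text
[176.85  -2.34 117.15] [378.  313.5 510.9]
70 [484.96977205 325.5722892  123.43989095]
295.1 201.3
101 165
```

View pics/w1.png

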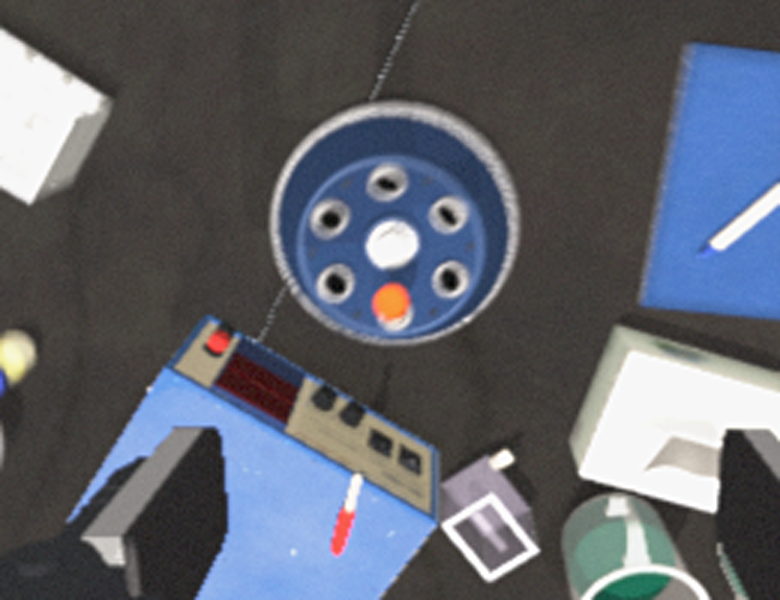

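```bash
python3 -m jog '{"delta_pos":[[0,6,0],[0,12,0],[0,18,0],[0,24,0],[0,30,0]],"twist":[0,0,0,0,0],"jaw":[8.5,8.5,8.5,8.5,8.5]}'; python3 -m jog '{"delta_pos":[[0,6,0],[0,12,0],[0,18,0],[0,24,0],[0,30,0]],"twist":[0,0,0,0,0],"jaw":[8.5,8.5,8.5,8.5,8.5]}'; python3 -c "
from h import *
s=r.read_state();print(s['joints'].round(1),rot(s)[:,2].round(3))"
```

```text
t: 4.38
tcp_pos: [611.5, 430.5, 492.5]
ee_rot: [177.0, -2.6, 116.8]
contact_force: [-7.0, -3.8, 0.6]
opening: 85.2
t: 5.0
tcp_pos: [690.8, 456.1, 417.7]
ee_rot: [173.6, -2.9, 116.9]
contact_force: [-0.6, -0.6, -0.2]
opening: 85.0
[ 24.4  46.5  10.7   3.6 116.4 -90.6] [ 0.077  0.096 -0.992]
```

Pushing outward at full stretch builds lasting tilt (about 7° so far). I'll push outward and up together, swinging to a lower base azimuth so the tilt comes round to the bore's direction of about 27°.

```bash
python3 -m jog '{"delta_pos":[[-25,15,-18],[-25,15,-18],[-25,15,-18],[-25,15,-18],[-25,15,-18]],"twist":[0,0,0,0,0],"jaw":[8.5,8.5,8.5,8.5,8.5]}'; python3 -c "
from h import *
s=r.read_state();print(s['joints'].round(1),rot(s).round(3).tolist())"; python3 -m jog '{"delta_pos":[[0,30,-30],[0,30,-30],[0,30,-30],[0,30,-30],[0,30,-30]],"twist":[0,0,0,0,0],"jaw":[8.5,8.5,8.5,8.5,8.5]}'; python3 -c "
from h import *
s=r.read_state();print(s['joints'].round(1),rot(s).round(3).tolist())"
```

```text
t: 5.62
tcp_pos: [756.2, 285.0, 463.2]
ee_rot: [170.9, -2.7, 116.8]
contact_force: [-0.9, 0.3, -0.3]
opening: 85.1
[  10.5   43.3   10.7    5.7  117.9 -103. ] [[-0.451, 0.884, 0.121], [0.891, 0.439, 0.112], [0.046, 0.158, -0.986]]
t: 6.25
tcp_pos: [731.6, 288.5, 513.4]
ee_rot: [168.0, -2.5, 116.9]
contact_force: [0.0, 0.1, 0.2]
opening: 85.3
[  10.9   39.6   10.7    6.4  118.7 -102.1] [[-0.452, 0.877, 0.166], [0.891, 0.435, 0.131], [0.043, 0.207, -0.977]]
```

```bash
python3 -m jog '{"delta_pos":[[-4,32,-22],[-4,32,-22],[-4,32,-22],[-4,32,-22],[-4,32,-22]],"twist":[0,0,0,0,0],"jaw":[8.5,8.5,8.5,8.5,8.5]}' >/dev/null; python3 -m jog '{"delta_pos":[[-4,32,-20],[-4,32,-20],[-4,32,-20],[-4,32,-20],[-4,32,-20]],"twist":[0,0,0,0,0],"jaw":[8.5,8.5,8.5,8.5,8.5]}'; python3 -c "
from h import *
s=r.read_state();print(s['joints'].round(1),rot(s).round(3).tolist())"
```

```text
t: 7.5
tcp_pos: [748.1, 275.5, 549.2]
ee_rot: [162.1, -2.0, 116.7]
contact_force: [0.0, 0.4, 0.3]
opening: 85.2
[   9.    37.4   10.7    7.9  115.1 -103. ] [[-0.449, 0.855, 0.26], [0.893, 0.418, 0.167], [0.034, 0.308, -0.951]]
```

```bash
python3 -m jog '{"delta_pos":[[-6,32,-17],[-6,32,-17],[-6,32,-17],[-6,32,-17],[-6,32,-17]],"twist":[0,0,0,0,0],"jaw":[8.5,8.5,8.5,8.5,8.5]}' >/dev/null; python3 -m jog '{"delta_pos":[[-6,32,-15],[-6,32,-15],[-6,32,-15],[-6,32,-15],[-6,32,-15]],"twist":[0,0,0,0,0],"jaw":[8.5,8.5,8.5,8.5,8.5]}'; python3 - <<'E'
from h import *
s=r.read_state();print(s['joints'].round(1),rot(s).round(3).tolist())
# bore mouths: bright rims' dark hole centres from w1 and top, intersect with plane z=zm, fit hexagon
d=np.load("w1.npz")
def holes(px,K,T,zm,c0=(462,314)):
    hsv=cv2.cvtColor(px,cv2.COLOR_BGR2HSV)
    m=((hsv[...,1]<70)&(hsv[...,2]>110)).astype(np.uint8)   # bright rims+hub
    v,u=np.mgrid[:400,:640];D=np.stack([(u-K[0,2])/K[0,0],(v-K[1,2])/K[1,1],np.ones(u.shape)],-1)@T[:3,:3].T
    t=(zm-T[2,3])/D[...,2];X=T[0,3]+t*D[...,0];Y=T[1,3]+t*D[...,1]
    rr=np.hypot(X-c0[0],Y-c0[1]);m[(rr>66)|(rr<25)]=0
    n,l,st,ce=cv2.connectedComponentsWithStats(m)
    out=[]
    for i in range(1,n):
        if st[i,4]>15:
            k=l==i; out.append((X[k].mean(),Y[k].mean(),int(k.sum())))
    return np.array(out)
top=cv2.imread("pics/top2.png");ft=cams.grab_frame("top")
for zm in (88,93,98):
  for nm,(px,K,T) in {"w1":(d["px"],d["K"],d["T"]),"top":(top,ft["K"],ft["T"])}.items():
    o=holes(px,K,T,zm)
    if len(o)<3: print(nm,o);continue
    a=o[:,:2]; from scipy.optimize import least_squares
    full=o[o[:,2]>np.median(o[:,2])*.6][:,:2]
    def res(p):
        R=[]
        for q in full:
            k=[np.hypot(*(q-p[:2]-p[3]*np.array([np.cos(p[2]+i*np.pi/3),np.sin(p[2]+i*np.pi/3)]))) for i in range(6)]
            i=int(np.argmin(k)); R+=list(q-p[:2]-p[3]*np.array([np.cos(p[2]+i*np.pi/3),np.sin(p[2]+i*np.pi/3)]))
        return R
    f=least_squares(res,[462,314,np.radians(27),46],loss="soft_l1")
    print(zm,nm,f.x[:2].round(1),np.degrees(f.x[2]).round(2),f.x[3].round(2),"res",np.abs(f.fun).round(1))
    if zm==93: print(o.round(1).tolist())
E
```

```text
t: 8.75
tcp_pos: [781.1, 254.8, 573.6]
ee_rot: [155.9, -1.3, 116.4]
contact_force: [-0.4, -0.1, -0.2]
opening: 85.1
[   6.3   36.5   10.7    9.8  110.1 -104.6] [[-0.445, 0.821, 0.357], [0.895, 0.398, 0.2], [0.022, 0.409, -0.912]]
88 w1 [461.3 312. ] 28.57 47.53 res [0.1 0.1 0.1 0.  0.2 0.  0.1 0.1 0.1 0.2]
88 top [461.5 314.5] 27.9 48.28 res [2.7 0.9 0.3 0.2 0.2 0.6 0.6 0.  0.1 0.4 0.  0.1]
93 w1 [460.  311.7] 28.57 47.11 res [0.1 0.1 0.1 0.  0.2 0.  0.1 0.1 0.1 0.2]
[[418.5, 289.1, 118.0], [458.9, 264.6, 117.0], [420.0, 336.2, 111.0], [500.0, 287.1, 102.0], [461.1, 359.0, 97.0], [506.4, 338.6, 48.0], [522.4, 335.2, 19.0]]
93 top [461.5 313.5] 27.9 48.0 res [2.7 0.9 0.3 0.2 0.2 0.6 0.5 0.  0.1 0.4 0.  0.1]
[[506.7, 336.9, 107.0], [501.9, 288.2, 118.0], [463.1, 360.9, 113.0], [459.2, 265.5, 116.0], [420.9, 338.7, 117.0], [419.1, 291.2, 118.0]]
98 w1 [458.9 311.2] 28.22 46.85 res [ 0.1  0.1  0.1  0.3  0.1  0.2  0.4  0.4  0.6  0.2 18.2  0.8]
98 top [461.5 312.6] 27.9 47.73 res [2.7 0.9 0.3 0.2 0.2 0.6 0.5 0.  0.1 0.4 0.  0.1]
```

```bash
python3 -m jog '{"delta_pos":[[1,32,-12],[1,32,-12],[1,32,-12],[1,32,-12],[1,32,-12]],"twist":[0,0,0,0,0],"jaw":[8.5,8.5,8.5,8.5,8.5]}' >/dev/null; python3 -c "
from h import *
s=r.read_state();print(s['joints'].round(1),rot(s)[:,2].round(3).tolist())";python3 -m jog '{"delta_pos":[[1,32,-12],[1,32,-12],[1,32,-12],[1,32,-12]],"twist":[0,0,0,0],"jaw":[8.5,8.5,8.5,8.5]}'; python3 - <<'E'
from h import *
for i in range(3): cams.grab_frame("top")
s=r.read_state();R=rot(s);print(s['joints'].round(1),R.round(3).tolist(),s["tcp_pos"].round(1)); z=R[:,2];print("tilt",np.degrees(np.arccos(-z[2])),"az",np.degrees(np.arctan2(z[1],z[0])))
E
```

```text
[   8.6   36.1   10.7    9.3  107.  -102.7] [0.404, 0.217, -0.888]
t: 9.93
tcp_pos: [787.5, 307.1, 605.4]
ee_rot: [149.4, -0.8, 116.2]
contact_force: [-0.7, -1.0, -0.3]
opening: 84.7
[  10.    35.3   10.7    9.1  104.4 -101.4] [[-0.442, 0.776, 0.451], [0.897, 0.374, 0.235], [0.014, 0.508, -0.861]] [787.7 307.  604.9]
tilt 30.55519300728148 az 27.57447737329102
```

```bash
python3 -c "
from h import *
s=r.read_state();print(delta(s,[440,302,210]))"
```

```text
[ 14.35 -47.23  18.23]
```

```bash
python3 -m jog '{"delta_pos":[[1.6,-5.2,2],[3.2,-10.5,4],[4.8,-15.8,6],[6.4,-21,8],[8,-26.2,10]],"twist":[0,0,0,0,0],"jaw":[8.5,8.5,7,7,7]}' ; python3 -m jog '{"delta_pos":[[1.5,-5.2,2],[3,-10.5,4],[4.5,-15.8,6.1],[6.35,-21,8.2],[6.35,-21,8.2]],"twist":[0,0,0,0,0],"jaw":[7,7,7,7,7]}' ; cat > cap.py <<'E'
from h import *
def rays(n):
    s,f=grab(n)
    if n=="wrist": wcloud(s,f)
    C=cloud(f);hsv=cv2.cvtColor(f["pixels"],cv2.COLOR_BGR2HSV);ok=f["range_z"]>0
    m=(hsv[...,0]>3)&(hsv[...,0]<17)&(hsv[...,1]>150)&(hsv[...,2]>90)&(~ok|(np.hypot(C[...,0]-485,C[...,1]-325)<60))
    n_,l,st,ce=cv2.connectedComponentsWithStats(m.astype(np.uint8));i=1+np.argmax(st[1:,4])
    k=(l==i)&ok; u,v=(st[i,0]+st[i,2]/2-.5,st[i,1]+st[i,3]/2-.5)
    d=f["T"][:3,:3]@np.array([(u-f["K"][0,2])/f["K"][0,0],(v-f["K"][1,2])/f["K"][1,1],1]);d/=np.linalg.norm(d)
    print(n,st[i],"surf",C[k].mean(0).round(1)); return f["T"][:3,3],d,f
def tri(rs):
    A=sum(np.eye(3)-np.outer(d,d) for o,d in rs);b=sum((np.eye(3)-np.outer(d,d))@o for o,d in rs)
    X=np.linalg.solve(A,b);print("tri",X.round(1),[np.linalg.norm(np.cross(X-o,d)).round(1) for o,d in rs]);return X
E
python3 - <<'E'
from cap import *
s=r.read_state();print(s["ee_rot"].round(2),s["tcp_pos"].round(1),s["joints"].round(1))
L={n:rays(n) for n in ("wrist","scene","top")}
tri([L[n][:2] for n in ("wrist","scene","top")]);tri([L[n][:2] for n in ("wrist","scene")])
cv2.imwrite("pics/w2.png",L["wrist"][2]["pixels"])
R=rot(s);z=R[:,2];print("tilt",np.degrees(np.arccos(-z[2])),"az",np.degrees(np.arctan2(z[1],z[0])))
E
```

```text
t: 10.7
tcp_pos: [608.9, 303.9, 403.7]
ee_rot: [149.5, -0.8, 116.2]
contact_force: [0.8, 0.3, 0.4]
opening: 69.9
t: 11.32
tcp_pos: [448.7, 300.4, 221.3]
ee_rot: [150.3, -0.9, 116.3]
contact_force: [0.4, -0.4, 0.3]
opening: 69.9
[150.32  -0.92 116.28] [448.7 300.4 221.3] [  19.    -1.8  115.6    7.3   37.  -101.7]
wrist [317 176  23  23 409] surf [482.3 324.7 122.4]
scene [258 155  12  11  66] surf [487.2 322.  120.6]
top [230 226  12  13 125] surf [486.4 327.2 123. ]
tri [487.2 328.2 116.5] [np.float64(0.7), np.float64(1.1), np.float64(1.4)]
tri [488.  328.1 115.9] [np.float64(0.6), np.float64(0.6)]
tilt 29.691281199349604 az 27.901730584444888
```

View pics/w2.png

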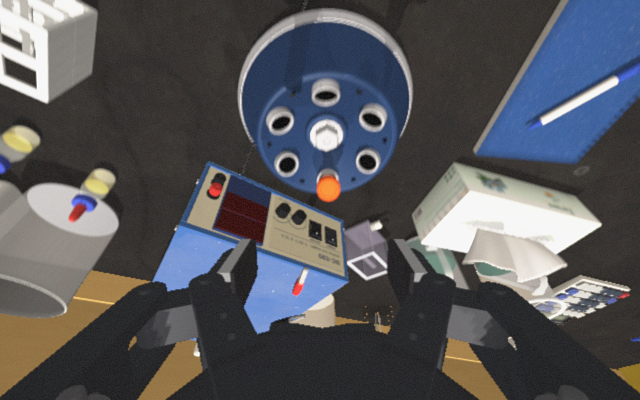

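```bash
python3 - <<'E'
from cap import *
s=r.read_state();R=rot(s);z=R[:,2];print("tilt",np.degrees(np.arccos(-z[2])),"az",np.degrees(np.arctan2(z[1],z[0])),s["tcp_pos"].round(1))
L={n:rays(n) for n in ("wrist",)}
# second wrist view vs the saved ray isn't needed; residual of the estimate
o,d,_=L["wrist"];c=np.array([487,327.5,116]);e=np.cross(d,np.cross(c-o,d));print("off ray (tool axes)",(R.T@e).round(1))
print("standoff",delta(s,c-35*z)," grasp",delta(s,c+20.5*z))
E
```

```text
tilt 30.74570833063681 az 27.505792963567124 [458.3 302.6 230.8]
wrist [320 158  23  24 446] surf [481.8 324.9 121.9]
off ray (tool axes) [-0.4  0.9 -0.1]
standoff [ 0.81 -2.71  8.25]  grasp [ 0.81 -2.71 13.8 ]
```

```bash
python3 -m jog '{"delta_pos":[[0.4,-1.4,2],[0.8,-2.8,4],[0.8,-2.8,6],[0.8,-2.8,8.2],[0.8,-2.8,8.2]],"twist":[0,0,0,0,0],"jaw":[6,5,5,5,5]}' 60; python3 - <<'E'
from cap import *
for i in range(2): cams.grab_frame("top")
s=r.read_state();R=rot(s);z=R[:,2];print(s["tcp_pos"].round(1),s["ee_rot"].round(1))
o,d,f=rays("wrist");c=np.array([486.5,327.2,115.2]);e=np.cross(d,np.cross(c-o,d));print("off ray (tool axes)",(R.T@e).round(1))
print(" grasp",delta(s,c+20.5*z));cv2.imwrite("pics/w3.png",f["pixels"])
E
```

```text
t: 12.15
tcp_pos: [470.0, 318.3, 144.2]
ee_rot: [149.5, -0.8, 116.1]
contact_force: [-1.1, -0.6, -0.8]
opening: 50.0
[469.5 318.3 145.2] [149.4  -0.8 116.2]
wrist [307 212  32  37 491] surf [480.3 324.4 118. ]
off ray (tool axes) [-0.3  0.1 -0. ]
 grasp [0.   0.12 5.61]
```

```bash
python3 -m jog '{"delta_pos":[[0,0.1,2],[0,0.1,4],[0,0.1,5.6],[0,0.1,5.6]],"twist":[0,0,0,0],"jaw":[5,5,5,5]}' 60; python3 - <<'E'
from cap import *
s=r.read_state();f=cams.grab_frame("wrist");g=cams.grab_frame("scene");s=r.read_state();print(s["tcp_pos"].round(1),s["contact_force"].round(1))
a=cv2.resize(f["pixels"][150:350,200:440],(480,400));b=cv2.resize(g["pixels"][100:220,210:330],(320,400)[:2],interpolation=2)
cv2.imwrite("pics/g1.png",np.hstack([a,b]))
E
```

```text
t: 12.8
tcp_pos: [494.2, 331.7, 95.8]
ee_rot: [149.5, -0.8, 116.2]
contact_force: [0.4, -0.8, -0.0]
opening: 49.8
[494.1 331.7  96.6] [ 0.5 -0.3 -0.6]
```

View pics/g1.png

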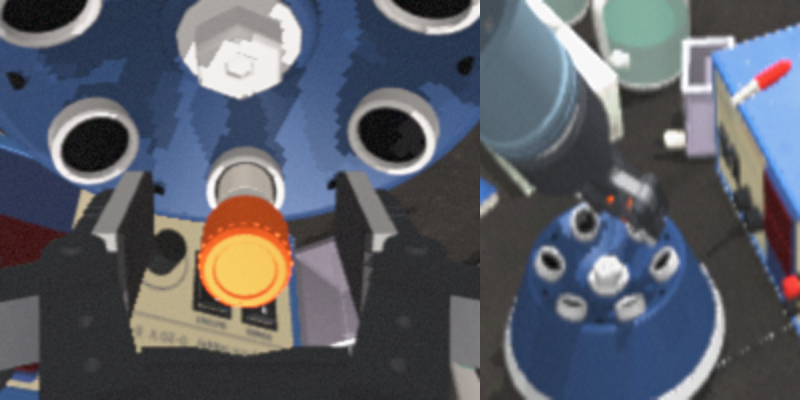

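The cap sits centred between the pads, with the tube still in its bore. Closing now.

```bash
python3 -m jog '{"delta_pos":[[0,0,0],[0,0,0],[0,0,0],[0,0,0],[0,0,0]],"twist":[0,0,0,0,0],"jaw":[2.5,1,1,1,1]}' 80; python3 -c "
from h import *
s=r.read_state();R=rot(s);print('tool F',(R.T@s['contact_force']).round(1),'M',(R.T@s['moment']).round(2),s['opening'],s['joints'].round(1))"
```

```text
t: 13.52
tcp_pos: [494.2, 331.8, 97.2]
ee_rot: [149.4, -0.8, 116.2]
contact_force: [-3.3, -2.1, 7.0]
opening: 19.9
tool F [-0.3  0.2 -8.1] M [ 0.22  0.1  -0.  ] 19.91734842101017 [  21.2   14.5  119.    11.7   16.3 -105.1]
```

```bash
cat > st.py <<'E'
from h import *
s=r.read_state();R=rot(s);print('F',(R.T@s['contact_force']).round(1),'M',(R.T@s['moment']).round(2),'yaw',s['ee_rot'].round(1),'along',round(float(-(s['tcp_pos']-np.array([494.2,331.8,97.2]))@R[:,2]),2),round(s['opening'],1))
E
python3 -m jog '{"delta_pos":[[0,0,-0.04],[0,0,-0.08],[0,0,-0.12],[0,0,-0.16],[0,0,-0.2]],"twist":[0.18,0.36,0.18,0,-0.18],"jaw":[1,1,1,1,1]}' 80; python3 st.py
```

```text
t: 14.15
tcp_pos: [493.2, 331.1, 97.5]
ee_rot: [149.8, 4.6, 125.4]
contact_force: [4.5, 2.2, -7.9]
opening: 19.6
F [-0.2  0.3  9.4] M [ 0.15 -0.15  0.13] yaw [149.8   4.6 125.4] along 0.88 19.6
```

```bash
python3 -m jog '{"delta_pos":[[0,0,-0.03],[0,0,-0.07],[0,0,-0.11],[0,0,-0.15],[0,0,-0.19]],"twist":[-0.18,0,0.18,0.36,0.54],"jaw":[1,1,1,1,1]}' 80; python3 st.py; python3 -m jog '{"delta_pos":[[0,0,-0.04],[0,0,-0.08],[0,0,-0.12],[0,0,-0.16],[0,0,-0.18]],"twist":[-0.18,-0.36,-0.54,-0.72,-0.72],"jaw":[1,1,1,1,1]}' 80; python3 st.py
```

```text
t: 14.78
tcp_pos: [492.4, 330.9, 99.0]
ee_rot: [151.5, -11.2, 97.9]
contact_force: [5.8, 6.1, -8.8]
opening: 19.8
F [ 3.4  1.2 11.6] M [ 0.1   0.66 -0.21] yaw [151.5 -11.2  97.9] along 2.59 19.8
t: 15.4
tcp_pos: [491.7, 330.1, 100.5]
ee_rot: [150.9, 9.6, 134.2]
contact_force: [5.9, 2.0, -9.5]
opening: 19.4
F [-1.1  0.2 11.3] M [ 0.17 -0.25 -0.15] yaw [150.9   9.6 134.2] along 4.37 19.4
```

```bash
python3 -m jog '{"delta_pos":[[0,0,-0.04],[0,0,-0.08],[0,0,-0.12],[0,0,-0.16],[0,0,-0.18]],"twist":[0.18,0.36,0.54,0.72,0.72],"jaw":[1,1,1,1,1]}' 80; python3 st.py; python3 -m jog '{"delta_pos":[[0,0,-0.04],[0,0,-0.08],[0,0,-0.12],[0,0,-0.16],[0,0,-0.18]],"twist":[-0.18,-0.36,-0.54,-0.72,-0.72],"jaw":[1,1,1,1,1]}' 80; python3 st.py; python3 -m jog '{"delta_pos":[[0,0,-0.04],[0,0,-0.08],[0,0,-0.12],[0,0,-0.16],[0,0,-0.18]],"twist":[0.18,0.36,0.54,0.72,0.72],"jaw":[1,1,1,1,1]}' 80; python3 st.py
```

```text
t: 16.02
tcp_pos: [490.7, 330.1, 102.0]
ee_rot: [151.4, -11.1, 98.0]
contact_force: [5.6, 5.7, -9.2]
opening: 19.6
F [ 3.   0.8 11.8] M [0.11 0.57 0.02] yaw [151.4 -11.1  98. ] along 6.18 19.6
t: 16.65
tcp_pos: [490.0, 329.2, 103.4]
ee_rot: [150.9, 9.6, 134.2]
contact_force: [7.6, 2.2, -11.4]
opening: 19.6
F [-1.8  0.4 13.8] M [ 0.09 -0.25 -0.12] yaw [150.9   9.6 134.2] along 7.85 19.6
t: 17.27
tcp_pos: [489.0, 329.2, 105.1]
ee_rot: [151.5, -11.1, 98.0]
contact_force: [5.5, 4.8, -9.9]
opening: 19.6
F [ 2.   0.3 12.1] M [0.1  0.58 0.09] yaw [151.5 -11.1  98. ] along 9.74 19.6
```

```bash
python3 -m jog '{"delta_pos":[[0,0,-0.04],[0,0,-0.08],[0,0,-0.12],[0,0,-0.16],[0,0,-0.18]],"twist":[-0.18,-0.36,-0.54,-0.72,-0.72],"jaw":[1,1,1,1,1]}' 80; python3 st.py; python3 -m jog '{"delta_pos":[[0,0,-0.05],[0,0,-0.1],[0,0,-0.15],[0,0,-0.2],[0,0,-0.22]],"twist":[0.18,0.36,0.36,0.36,0.36],"jaw":[1,1,1,1,1]}' 80; python3 st.py
```

```text
t: 17.9
tcp_pos: [488.6, 328.4, 106.9]
ee_rot: [150.9, 9.6, 134.2]
contact_force: [6.1, 2.2, -8.1]
opening: 20.1
F [-1.3  1.1 10.2] M [ 0.14 -0.26 -0.04] yaw [150.9   9.6 134.2] along 11.67 20.1
t: 18.52
tcp_pos: [487.3, 328.1, 109.4]
ee_rot: [149.5, -0.8, 116.3]
contact_force: [0.4, 0.6, -1.3]
opening: 19.9
F [ 0.3 -0.1  1.5] M [0.18 0.06 0.05] yaw [149.5  -0.8 116.3] along 14.51 19.9
```

The tube is free: the pull has dropped to 1.5 N. I'll draw it clear along the slant.

```bash
python3 -m jog '{"delta_pos":[[0,0,-1],[0,0,-2.5],[0,0,-4],[0,0,-6],[0,0,-8]],"twist":[0,0,0,0,0],"jaw":[1,1,1,1,1]}' 80; python3 st.py; python3 -m jog '{"delta_pos":[[0,0,-3],[0,0,-6],[0,0,-9],[0,0,-9]],"twist":[0,0,0,0],"jaw":[1,1,1,1]}'; python3 - <<'E'
from cap import *
g=cams.grab_frame("scene");w=cams.grab_frame("wrist");s=r.read_state();print(s["tcp_pos"].round(1),s["joints"].round(1),s["opening"])
cv2.imwrite("pics/out1.png",np.hstack([cv2.resize(g["pixels"][60:240,200:340],(311,400),interpolation=2),cv2.resize(w["pixels"][50:350,140:500],(480,400))]))
print(delta(s,[250,130,300]))
E
```

```text
t: 19.15
tcp_pos: [450.6, 308.9, 179.6]
ee_rot: [149.4, -0.8, 116.2]
contact_force: [0.1, 0.4, 0.0]
opening: 19.8
F [0.3 0.3 0.1] M [ 0.28  0.   -0.02] yaw [149.4  -0.8 116.2] along 96.02 19.8
t: 19.65
tcp_pos: [410.9, 288.1, 259.1]
ee_rot: [149.1, -0.8, 116.2]
contact_force: [0.3, 0.4, -1.0]
opening: 19.9
[410.5 288.  256.1] [  19.2   -8.9  116.9    6.4   41.9 -100.4] 19.661927744708294
[ -7.03 -16.11 -14.74]
```

View pics/out1.png

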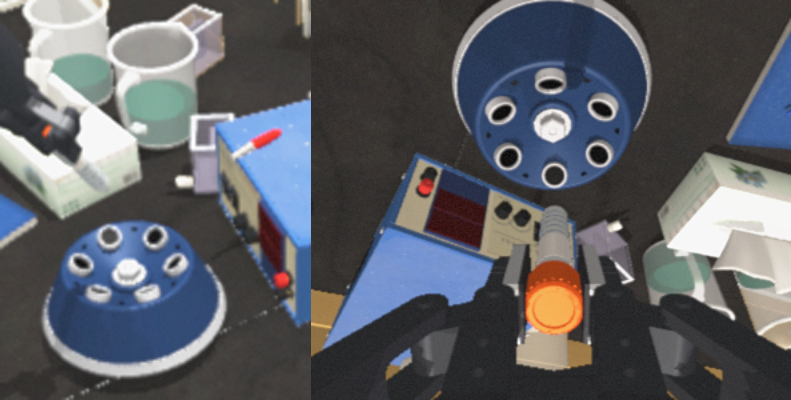

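The tube is out cleanly, the rotor is seated, and all six bores are empty. Next I'll undo the tilt by pushing inward past the near reach limit, at about 27.5° azimuth.

```bash
python3 -m jog '{"delta_pos":[[-1.3,-4.3,-2.5],[-2.6,-8.6,-5],[-4,-12.9,-7.6],[-5.3,-17.2,-10.2],[-6.6,-21.5,-12.7]],"twist":[0,0,0,0,0],"jaw":[1,1,1,1,1]}' ; cat > tl.py <<'E'
from h import *
s=r.read_state();R=rot(s);z=R[:,2];print(s["joints"].round(1),"R",R.round(3).tolist(),"tilt",np.degrees(np.arccos(-z[2])).round(1),"az",np.degrees(np.arctan2(z[1],z[0])).round(1))
E
python3 tl.py; python3 -m jog '{"delta_pos":[[0,-26,-15],[0,-26,-15],[0,-26,-15],[0,-26,-15]],"twist":[0,0,0,0],"jaw":[1,1,1,1]}'; python3 tl.py
```

```text
t: 20.38
tcp_pos: [258.0, 144.3, 254.0]
ee_rot: [151.4, -1.1, 115.3]
contact_force: [-0.2, -1.2, 0.2]
opening: 19.8
[ -29.6  -43.5  131.4   24.3   76.7 -147. ] R [[-0.427, 0.798, 0.426], [0.904, 0.367, 0.219], [0.019, 0.479, -0.878]] tilt 28.6 az 27.2
t: 20.88
tcp_pos: [245.9, 103.2, 258.1]
ee_rot: [153.7, -1.3, 114.7]
contact_force: [27.9, 3.0, -4.8]
opening: 19.3
[ -70.3  -52.3  130.6   26.9  103.8 -178.6] R [[-0.417, 0.819, 0.393], [0.908, 0.365, 0.203], [0.023, 0.442, -0.897]] tilt 26.3 az 27.3
```

That swings the base through a near-singular pose and runs joint 6 to its limit, so I'm stopping the un-tilting here at about 26°. Instead I'll put the tip into a rack opening and let the tube pivot upright in a light grip, since the jaw axis is level.

```bash
cat > tgt.py <<'E'
from h import *
import sys
H=np.array([490.9,62.5])
def tgt(tipz,off=(0,0)):
    s=r.read_state();R=rot(s);z=R[:,2]
    t=np.array([H[0]+off[0],H[1]+off[1],tipz])-85*z
    print("tcp",s["tcp_pos"].round(1),"F",s["contact_force"].round(1),"to",t.round(1),"delta",delta(s,t),"open",round(s["opening"],1));return s,R
E
python3 - <<'E'
from tgt import *
cams.grab_frame("top")
tgt(95)
E
python3 tl.py
```

```text
tcp [245.5 104.2 258.1] F [20.7  6.8  4.5] to [457.5  45.  171.2] delta [-14.48  11.34  14.9 ] open 19.3
[ -70.1  -52.2  130.6   26.9  103.8 -178.5] R [[-0.42, 0.818, 0.392], [0.907, 0.367, 0.205], [0.024, 0.442, -0.897]] tilt 26.3 az 27.6
```

```bash
python3 -m jog '{"delta_pos":[[-1,2.6,1.5],[-3,5.5,3],[-5.5,7.5,5],[-8,9,8],[-11,10.4,11]],"twist":[0,0,0,0,0],"jaw":[1,1,1,1,1]}' ; python3 - <<'E'
from tgt import *
tgt(95)
E
python3 tl.py
```

```text
t: 21.55
tcp_pos: [416.4, 70.7, 197.3]
ee_rot: [154.4, -1.6, 115.7]
contact_force: [0.2, 0.5, 0.6]
opening: 19.7
tcp [416.4  70.7 197.3] F [0.2 0.5 0.6] to [458.8  44.7 171.7] delta [-4.25  1.37  3.37] open 19.7
[ -23.8  -11.2  125.4   25.7   52.6 -152.5] R [[-0.433, 0.818, 0.378], [0.901, 0.38, 0.21], [0.028, 0.431, -0.902]] tilt 25.6 az 29.0
```

```bash
python3 -m jog '{"delta_pos":[[-2.1,0.7,1],[-4.2,1.4,2],[-4.2,1.4,3.3],[-4.2,1.4,3.3]],"twist":[0,0,0,0],"jaw":[1,1,1,1]}' ; python3 - <<'E'
from tgt import *
cams.grab_frame("top")
s,R=tgt(95)
g=cams.grab_frame("scene");w=cams.grab_frame("wrist");t=cams.grab_frame("top");C=wcloud(s,w)
Rt=lambda f,p:(lambda q:(f["K"]@q/q[2])[:2])((np.linalg.inv(f["T"])@np.append(p,1))[:3])
tip=s["tcp_pos"]+85*R[:,2];print("tip",tip.round(1))
for n,f in (("scene",g),("top",t),("wrist",w)):
    im=f["pixels"].copy()
    print(n,"tip px",Rt(f,tip).round(0),"hole px",Rt(f,[*H,70]).round(0))
    c=Rt(f,[*H,70]).astype(int)
    for x in (-15,15):
        for y in (-60,-30,0,30,60):
            p=np.array([497.2,1])+x*np.array([.99,-.142])+y*np.array([.142,.99]);q=Rt(f,[*p,70]);cv2.circle(im,tuple(int(round(k)) for k in q),1,(0,0,255),-1)
    q=Rt(f,tip);cv2.circle(im,tuple(int(round(k)) for k in q),2,(0,255,0),1)
    x0=max(0,min(c[0]-80,480));y0=max(0,min(c[1]-80,240));cv2.imwrite(f"pics/ins_{n}.png",cv2.resize(im[y0:y0+160,x0:x0+160],(400,400),interpolation=2))
cv2.imwrite("pics/ins.png",np.hstack([cv2.imread(f"pics/ins_{n}.png") for n in ("scene","wrist")]))
E
python3 tl.py
```

```text
t: 22.05
tcp_pos: [456.2, 43.9, 172.5]
ee_rot: [154.5, -1.7, 115.4]
contact_force: [0.1, 0.4, -0.8]
opening: 19.6
tcp [456.4  43.8 173.3] F [-1.  -0.3  0.1] to [458.8  44.7 171.7] delta [-0.03  0.16  0.26] open 19.4
tip [488.5  61.6  96.7]
scene tip px [326. 245.] hole px [327. 252.]
top tip px [379. 230.] hole px [377. 229.]
wrist tip px [322. 208.] hole px [321. 191.]
[ -25.3   -4.1  123.4   27.9   48.5 -156.9] R [[-0.43, 0.819, 0.381], [0.903, 0.377, 0.208], [0.027, 0.433, -0.901]] tilt 25.7 az 28.6
```

View pics/ins.png

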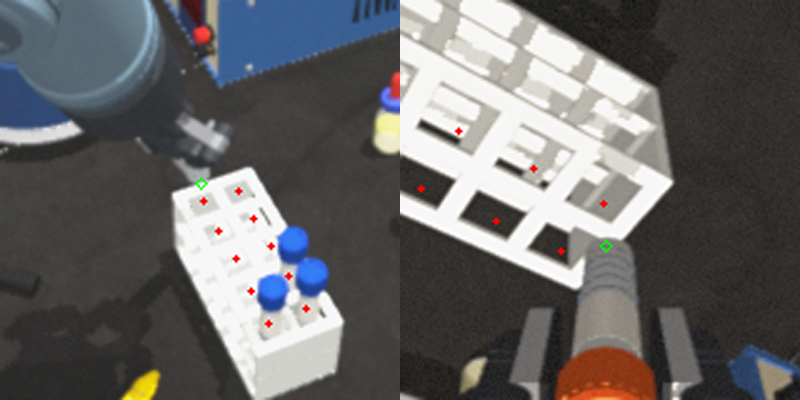

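The tip projects onto the tube's end in both views, and the target opening (x=-15, y=+60) lines up at about (320,190) in the wrist image. Lowering the tip about 10 mm below the deck.

```bash
python3 -m jog '{"delta_pos":[[0,0.6,0.3],[0,0.2,1.3],[-0.05,-0.3,2.3],[-0.1,-0.93,3.6],[-0.1,-0.93,3.6]],"twist":[0,0,0,0,0],"jaw":[1,1,1,1,1]}' 80; python3 - <<'E'
from tgt import *
cams.grab_frame("top")
s,R=tgt(60,(4.2,2.3));tip=s["tcp_pos"]+85*R[:,2];print("tip",tip.round(1))
# plan: pivot about tip-ish point P, cap centre 20 behind TCP; tool translates, tube rotates upright
z=R[:,2];cap=s["tcp_pos"]-20*z;Pv=cap+95*z   # contact point 10 mm above the tip
th0=np.arccos(-z[2]);h=np.array([z[0],z[1],0]);h/=np.linalg.norm(h)
for k in (0,.25,.5,.75,1,1.08):
    th=th0*(1-k);c2=Pv-95*np.sin(th)*h+np.array([0,0,95*np.cos(th)]);print(k,(R.T@(c2-cap)/10).round(2),c2.round(1))
E
```

```text
t: 22.88
tcp_pos: [462.4, 47.1, 136.5]
ee_rot: [154.5, -1.7, 115.4]
contact_force: [-0.5, -0.8, -0.2]
opening: 19.7
tcp [463.   46.8 137.3] F [ 0.1 -0.3  0.1] to [462.9  47.1 136.6] delta [ 0.02 -0.03  0.06] open 19.6
tip [495.2  64.6  60.6]
0 [ 0. -0. -0.] [455.4  42.7 155.3]
0.25 [0.07 1.06 0.06] [464.   47.4 159.4]
0.5 [0.14 2.1  0.24] [473.   52.3 162.3]
0.75 [0.21 3.12 0.53] [482.1  57.4 164.1]
1 [0.27 4.1  0.93] [491.4  62.5 164.7]
1.08 [0.29 4.4  1.09] [494.4  64.1 164.6]
```

```bash
python3 -m jog '{"delta_pos":[[0,0,0],[0,0.6,0.1],[0.05,1.2,0.2],[0.1,1.8,0.3],[0.15,2.4,0.4]],"twist":[0,0,0,0,0],"jaw":[1,1,1,1,1]}' 20; python3 - <<'E'
from tgt import *
s,R=tgt(60);print((R.T@s["contact_force"]).round(1))
E
python3 -m jog '{"delta_pos":[[0.05,0.6,0.16],[0.1,1.2,0.34],[0.12,1.8,0.53],[0.15,2.1,0.65]],"twist":[0,0,0,0],"jaw":[1,1,1,1]}' 20; python3 - <<'E'
from tgt import *
cams.grab_frame("top")
s,R=tgt(60);print((R.T@s["contact_force"]).round(1))
g=cams.grab_frame("scene");w=cams.grab_frame("wrist")
cv2.imwrite("pics/piv.png",np.hstack([cv2.resize(g["pixels"][190:310,270:390],(400,400),interpolation=2),cv2.resize(w["pixels"][100:340,200:440],(400,400),interpolation=2)]))
E
```

```text
t: 23.55
tcp_pos: [484.0, 58.0, 145.2]
ee_rot: [154.4, -1.5, 115.5]
contact_force: [-6.6, -2.8, 3.1]
opening: 19.4
tcp [484.   58.  145.2] F [-6.6 -2.8  3.1] to [458.6  44.9 136.6] delta [-0.12 -2.95 -0.46] open 19.4
[ 0.4 -5.1 -5.8]
t: 24.05
tcp_pos: [503.7, 68.5, 148.9]
ee_rot: [154.3, -1.5, 115.5]
contact_force: [-4.4, -1.7, 4.8]
opening: 19.5
tcp [503.9  68.7 149. ] F [-4.  -1.5  4.5] to [458.5  44.9 136.6] delta [-0.22 -5.16 -1.11] open 19.6
[ 0.5 -1.9 -5.9]
```

View pics/piv.png

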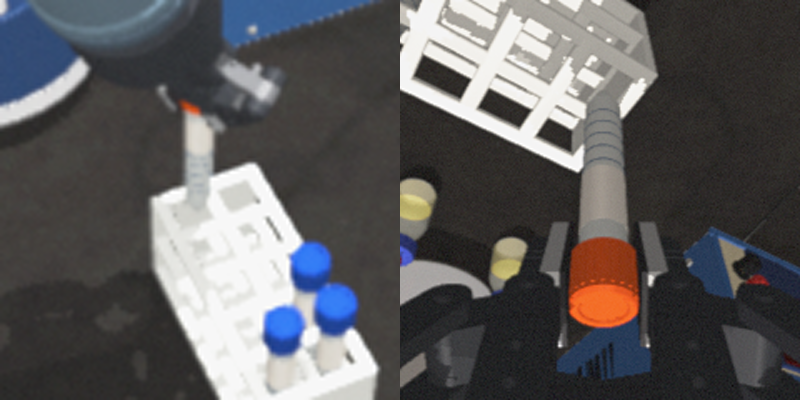

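```bash
cat > axis.py <<'E'
from h import *
def axis():
    s=r.read_state();w=cams.grab_frame("wrist");C=wcloud(s,w);R=rot(s);cap=s["tcp_pos"]-20*R[:,2]
    ok=(w["range_z"]>0)&(np.hypot(C[...,0]-cap[0],C[...,1]-cap[1])<22)&(C[...,2]<cap[2]-14)&(C[...,2]>76)
    P=C[ok];dirc=w["T"][:3,3]
    # slices: centre = mean visible surface; fit cylinder radius 8 by least squares
    from scipy.optimize import least_squares
    def res(p):
        d=np.array([p[2],p[3],1]);d/=np.linalg.norm(d);q=P-np.array([p[0],p[1],110.]);return np.linalg.norm(q-np.outer(q@d,d),axis=1)-8
    o=least_squares(res,[cap[0],cap[1],0,0],loss="soft_l1",f_scale=1.);p=o.x
    print("n",len(P),"axis at z110",p[:2].round(1),"tilt deg x,y",np.degrees(np.arctan(p[2:])).round(1),"rms",np.sqrt(np.mean(o.fun**2)).round(2),"at z70",(p[:2]-40*p[2:]).round(1),"cap",cap.round(1));return p
if __name__=="__main__": axis()
E
python3 axis.py; python3 tl.py
```

```text
n 2236 axis at z110 [496.8  65.6] tilt deg x,y [ 0.4 -1.3] rms 2.33 at z70 [496.5  66.5] cap [496.1  64.4 166.9]
[ -18.3    3.4  120.5   28.5   41.5 -152.6] R [[-0.43, 0.818, 0.381], [0.902, 0.377, 0.208], [0.026, 0.434, -0.901]] tilt 25.7 az 28.6
```

Upright to about 1.3°. I'll centre it in the opening and lower it.

```bash
python3 -m jog '{"delta_pos":[[-0.1,-0.64,-0.31],[-0.1,-0.64,-0.31],[-0.13,-1.16,0.77],[-0.16,-1.68,1.85],[-0.19,-2.2,2.93]],"twist":[0,0,0,0,0],"jaw":[1,1,1,1,1]}' 30; python3 - <<'E'
from tgt import *
cams.grab_frame("top")
s=r.read_state();print(s["tcp_pos"].round(1),s["contact_force"].round(1),s["opening"])
from axis import axis
axis()
E
```

```text
t: 24.88
tcp_pos: [496.9, 64.5, 111.0]
ee_rot: [154.4, -1.6, 115.4]
contact_force: [-0.9, 0.6, -0.9]
opening: 19.5
[496.1  64.6 109.6] [-0.6 -0.5 -1.7] 19.408289289087715
n 1387 axis at z110 [490.2  61.1] tilt deg x,y [-2.4 -3.2] rms 3.08 at z70 [491.8  63.4] cap [488.5  60.5 127.6]
```

```bash
python3 -m jog '{"delta_pos":[[-0.02,-0.35,0.72],[-0.03,-0.6,1.25],[-0.04,-0.72,1.49],[-0.04,-0.72,1.49]],"twist":[0,0,0,0],"jaw":[1,1,1,1]}' 30; python3 - <<'E'
from tgt import *
cams.grab_frame("top")
s=r.read_state();print(s["tcp_pos"].round(1),s["contact_force"].round(1),s["opening"])
from axis import axis
axis()
g=cams.grab_frame("scene");w=cams.grab_frame("wrist")
cv2.imwrite("pics/low.png",np.hstack([cv2.resize(g["pixels"][190:310,270:390],(400,400),interpolation=2),cv2.resize(w["pixels"][100:340,200:440],(400,400),interpolation=2)]))
E
```

```text
t: 25.48
tcp_pos: [496.9, 64.6, 95.4]
ee_rot: [154.4, -1.6, 115.5]
contact_force: [-1.3, -0.2, -1.7]
opening: 19.6
[496.9  64.6  95.6] [-1.2  0.5 -1.8] 19.53468070235178
n 1033 axis at z110 [490.3  59.9] tilt deg x,y [-2.2 -4. ] rms 3.44 at z70 [491.8  62.7] cap [489.3  60.4 113.6]
```

View pics/low.png

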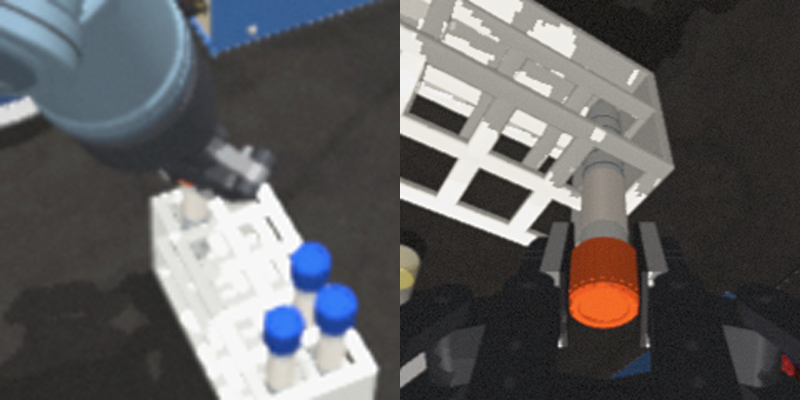

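```bash
python3 -m jog '{"delta_pos":[[0,-0.07,0.14],[-0.01,-0.13,0.27],[-0.01,-0.13,0.27]],"twist":[0,0,0],"jaw":[1,1,1]}' 20; python3 -c "
from h import *
cams.grab_frame('top');s=r.read_state();print(s['tcp_pos'].round(1),s['contact_force'].round(1))"
```

```text
t: 26.05
tcp_pos: [497.2, 64.5, 92.7]
ee_rot: [154.3, -1.5, 115.4]
contact_force: [-1.4, 0.6, -0.4]
opening: 19.7
[497.2  64.5  92.7] [-1.9  0.3 -0.8]
```

```bash
python3 -m jog '{"delta_pos":[[0,-0.06,0.13],[0,-0.09,0.18],[0,-0.09,0.18]],"twist":[0,0,0],"jaw":[1,1,1]}' 20; python3 -c "
from h import *
cams.grab_frame('top');s=r.read_state();print(s['tcp_pos'].round(1),s['contact_force'].round(1))"
```

```text
t: 26.48
tcp_pos: [498.4, 64.6, 92.4]
ee_rot: [154.2, -1.5, 115.4]
contact_force: [-6.2, 0.2, 13.5]
opening: 19.9
[498.3  64.6  92.4] [-4.9  0.6 13.9]
```

Floor contact (13.5 N) came at the expected cap height of about 110 mm. Releasing and backing off along the tool axis.

```bash
python3 -m jog '{"delta_pos":[[0,0.07,-0.14],[0,0.07,-0.14],[0,0.07,-0.14],[0,0.07,-0.14]],"twist":[0,0,0,0],"jaw":[3,4,4.2,4.2]}' 20; python3 -m jog '{"delta_pos":[[0,0,-1],[0,0,-3],[0,0,-6],[0,0,-10],[0,0,-14]],"twist":[0,0,0,0,0],"jaw":[4.5,4.5,4.5,4.5,4.5]}'; python3 -m jog '{"delta_pos":[[0,0,-4],[0,0,-4],[0,0,-4]],"twist":[0,0,0],"jaw":[4.5,4.5,4.5]}'; python3 - <<'E'
from h import *
g=cams.grab_frame("scene");s,w=grab("wrist");t=cams.grab_frame("top");wcloud(s,w)
cv2.imwrite("pics/fin.png",np.hstack([cv2.resize(g["pixels"][150:320,200:440],(565,400),interpolation=2),cv2.resize(t["pixels"][180:310,360:460],(235,305),interpolation=2) if 0 else cv2.resize(t["pixels"][190:260,350:460],(235,400),interpolation=2)]))
for n,f in (("scene",g),("top",t),("wrist",w)):
    C=cloud(f);hsv=cv2.cvtColor(f["pixels"],cv2.COLOR_BGR2HSV)
    m=(f["range_z"]>0)&(hsv[...,0]>3)&(hsv[...,0]<17)&(hsv[...,1]>150)&(hsv[...,2]>90)&(np.hypot(C[...,0]-490,C[...,1]-62)<40)
    k=m&(C[...,2]>np.percentile(C[m][:,2],60)) if m.any() else m
    print(n,m.sum(),C[m].mean(0).round(1) if m.any() else "", "top",C[k].mean(0).round(1) if m.any() else "")
    for th in ("dropper_red_a","blue_0"): print(th,[(round(d["p"],2),np.round(d["rect"]).astype(int).tolist()) for d in finder.boxes_of(th,n)[:4]])
print(s["tcp_pos"].round(1),s["contact_force"].round(1),s["t"])
E
```

```text
t: 27.02
tcp_pos: [497.2, 64.4, 92.2]
ee_rot: [154.3, -1.5, 115.4]
contact_force: [1.2, -0.1, 0.2]
opening: 42.2
t: 27.65
tcp_pos: [442.8, 35.2, 219.8]
ee_rot: [154.4, -1.5, 115.4]
contact_force: [0.7, -0.1, -1.0]
opening: 45.5
t: 28.02
tcp_pos: [428.2, 27.1, 254.3]
ee_rot: [154.4, -1.5, 115.4]
contact_force: [-0.8, -0.1, -0.2]
opening: 44.8
scene 66 [479.8  50.3 112.4] top [482.4  53.8 118. ]
dropper_red_a [(0.65, [409, 233, 424, 268]), (0.58, [397, 201, 409, 236])]
blue_0 [(0.74, [365, 275, 378, 303]), (0.66, [356, 262, 367, 299])]
top 88 [482.8  57.8 118.8] top [483.5  58.4 120.6]
dropper_red_a [(0.75, [396, 139, 413, 156]), (0.5, [361, 122, 369, 141])]
blue_0 [(0.7, [432, 217, 449, 228]), (0.48, [420, 215, 436, 224]), (0.45, [432, 231, 448, 242]), (0.31, [371, 226, 390, 241])]
wrist 236 [476.7  52.6 113.4] top [481.7  55.2 117.8]
dropper_red_a [(0.69, [228, 202, 248, 249]), (0.6, [273, 228, 289, 264])]
blue_0 [(0.87, [223, 127, 256, 185]), (0.68, [201, 92, 246, 150]), (0.64, [200, 146, 220, 172])]
[428.1  27.4 253.7] [-0.8  1.3 -0.4] 28.075
```

View pics/fin.png

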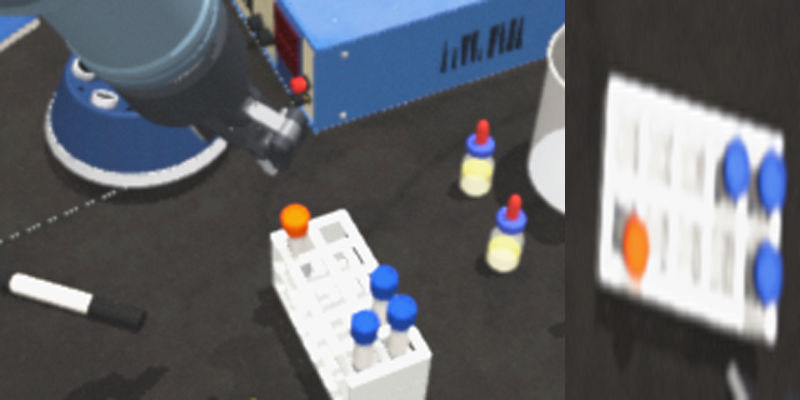

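The tube stands in the opening at (-15,+60), the blue tubes are in place and the droppers are upright. But against the blue caps in the same view, the orange cap sits about 10 mm off its opening's centre, a lean of roughly 6–7°. There's time to straighten it: regrip lightly, pivot it upright against the deck edge, centre it and release without pressing.

```bash
python3 -c "
from h import *
s=r.read_state();z=rot(s)[:,2];t=np.array([492.2,61.2,92.5]);print(delta(s,t),delta(s,t-40*z))"
```

```text
[-0.12 -0.49 17.69] [-0.12 -0.49 13.69]
```

```bash
python3 -m jog '{"delta_pos":[[-0.12,-0.49,5],[-0.12,-0.49,10],[-0.12,-0.49,13.5],[-0.12,-0.49,16],[-0.12,-0.49,17.7]],"twist":[0,0,0,0,0],"jaw":[4.5,4.5,4.5,4.5,4.5]}'; python3 -m jog '{"delta_pos":[[0,0,0],[0,0,0],[0,0,0],[0,0,0]],"twist":[0,0,0,0],"jaw":[4,2,1,1]}' 20; python3 -c "
from h import *
s=r.read_state();R=rot(s);print(s['tcp_pos'].round(1),(R.T@s['contact_force']).round(1));
for w in ([0,0,3],[7,4,3],[14,7.5,4],[9,4.5,4],[9,4.5,0]): print(w,(R.T@np.array(w)/10).round(2))"; python3 -c "
from axis import axis; axis()"
```

```text
t: 29.1
tcp_pos: [492.4, 61.4, 91.4]
ee_rot: [154.4, -1.6, 115.5]
contact_force: [0.1, 0.4, 0.7]
opening: 45.3
t: 29.6
tcp_pos: [492.7, 60.8, 93.5]
ee_rot: [154.3, -1.5, 115.4]
contact_force: [0.4, 0.4, 0.1]
opening: 21.1
[492.7  60.8  93.5] [0.2 0.5 0.1]
[0, 0, 3] [ 0.01  0.13 -0.27]
[7, 4, 3] [0.07 0.85 0.08]
[14, 7.5, 4] [0.09 1.6  0.33]
[9, 4.5, 4] [0.03 1.08 0.08]
[9, 4.5, 0] [0.02 0.91 0.44]
n 801 axis at z110 [481.8  51.9] tilt deg x,y [ -5.1 -11.3] rms 3.52 at z70 [485.4  59.9] cap [485.   56.6 111.5]
```

```bash
python3 -m jog '{"delta_pos":[[0.01,0.13,-0.27],[0.18,0.7,0.01],[0.36,1.28,0.29],[0.36,1.28,0.29],[0.36,1.28,0.29]],"twist":[0,0,0,0,0],"jaw":[1,1,1,1,1]}' 20; python3 - <<'E'
from h import *
s=r.read_state();R=rot(s);print((R.T@s['contact_force']).round(1),(s["tcp_pos"]-20*R[:,2]).round(1))
t=cams.grab_frame("top");s=r.read_state()
g=cams.grab_frame("scene");cv2.imwrite("pics/re.png",g["pixels"])
C=cloud(g);hsv=cv2.cvtColor(g["pixels"],cv2.COLOR_BGR2HSV)
# tube barrel seen from scene above deck: pixels grey with z 74..98 near hole
m=(g["range_z"]>0)&(np.hypot(C[...,0]-492,C[...,1]-63)<16)&(C[...,2]>78)&(C[...,2]<98)
for a in (78,88): 
    k=m&(C[...,2]>=a)&(C[...,2]<a+10); print(a,k.sum(),C[k].mean(0).round(1) if k.any() else "")
E
```

```text
t: 30.28
tcp_pos: [502.9, 69.5, 96.0]
ee_rot: [154.3, -1.5, 115.5]
contact_force: [0.1, -2.6, 0.5]
opening: 21.4
[-2.4 -0.7 -1. ] [495.3  65.3 114. ]
78 28 [491.3  58.6  82.5]
88 29 [489.8  57.7  93.3]
```

```bash
cat > ax2.py <<'E'
from h import *
from scipy.optimize import least_squares
def ax2(c):
    s=r.read_state();w=cams.grab_frame("wrist");C=wcloud(s,w);g=cams.grab_frame("scene");D=cloud(g)
    for n,X,rz in (("wrist",C,w["range_z"]),("scene",D,g["range_z"])):
        m=(rz>0)&(np.hypot(X[...,0]-c[0],X[...,1]-c[1])<15)&(X[...,2]>76)&(X[...,2]<99)
        P=X[m]
        def res(p):
            d=np.array([p[2],p[3],1]);d/=np.linalg.norm(d);q=P-np.array([p[0],p[1],88.]);return np.linalg.norm(q-np.outer(q@d,d),axis=1)-8
        o=least_squares(res,[c[0],c[1],0,0],loss="cauchy",f_scale=.5);p=o.x;J=np.linalg.inv(o.jac.T@o.jac+1e-9*np.eye(4))
        print(n,len(P),"axis z88",p[:2].round(1),"lean",np.degrees(np.arctan(p[2:])).round(1),"med|res|",np.median(abs(o.fun)).round(2),"sd",np.degrees(np.sqrt(np.diag(J))[2:]).round(1))
        for a in (76,80,84,88,92,96): 
            k=(P[:,2]>=a)&(P[:,2]<a+4); print("  ",a,k.sum(),P[k].mean(0).round(1) if k.any() else "")
import sys
ax2((float(sys.argv[1]),float(sys.argv[2])))
E
python3 ax2.py 493 64
```

```text
wrist 910 axis z88 [491.5  63.3] lean [-0.6 -0.5] med|res| 0.23 sd [0.6 0.6]
   76 119 [485.9  60.5  78. ]
   80 136 [485.7  60.6  82.1]
   84 133 [485.9  60.2  86. ]
   88 160 [485.9  60.4  90. ]
   92 208 [487.5  60.6  94.1]
   96 154 [486.6  60.5  97.5]
scene 63 axis z88 [493.4  63.4] lean [-0.8  2. ] med|res| 0.46 sd [2.8 2.9]
   76 11 [490.5  58.5  78.3]
   80 15 [491.7  57.8  82.2]
   84 9 [489.1  59.2  86.7]
   88 9 [489.9  57.6  89.8]
   92 11 [490.  58.  94.]
   96 8 [489.2  59.3  97.7]
```

```bash
python3 -m jog '{"delta_pos":[[0,-0.1,-0.04],[0,-0.2,0.15],[0,-0.2,0.15]],"twist":[0,0,0],"jaw":[1,1,1]}' 20; python3 -c "
from h import *
s=r.read_state();print(s['tcp_pos'].round(1))"; python3 ax2.py 492 63 | grep -v '^  '
```

```text
t: 30.85
tcp_pos: [501.8, 69.2, 94.0]
ee_rot: [154.3, -1.5, 115.4]
contact_force: [-0.6, -1.3, 3.7]
opening: 21.3
[501.8  69.2  94. ]
wrist 916 axis z88 [490.5  63.1] lean [-0.7 -0.6] med|res| 0.27 sd [0.6 0.8]
scene 56 axis z88 [492.2  63.1] lean [-1.6 -0.4] med|res| 0.51 sd [3.8 3.8]
```

It's upright within 1°, centred and touching the floor (3.7 N). Releasing.

```bash
python3 -m jog '{"delta_pos":[[0,0,0],[0,0,0],[0,0,0],[0,0,0]],"twist":[0,0,0,0],"jaw":[2.6,3.2,4.2,4.5]}' 20; python3 ax2.py 491 63 | grep -v '^  ';python3 -m jog '{"delta_pos":[[0,0,-1],[0,0,-3],[0,0,-6],[0,0,-10],[0,0,-14]],"twist":[0,0,0,0,0],"jaw":[4.5,4.5,4.5,4.5,4.5]}'; python3 -m jog '{"delta_pos":[[0,0,-5],[0,0,-8],[0,0,-8],[0,0,-8]],"twist":[0,0,0,0],"jaw":[4.5,4.5,4.5,4.5]}'; python3 ax2.py 491 63 | grep -v '^  '; python3 - <<'E'
from h import *
t=cams.grab_frame("top");g=cams.grab_frame("scene");C=cloud(t);hsv=cv2.cvtColor(t["pixels"],cv2.COLOR_BGR2HSV);ok=(t["range_z"]>0)&(C[...,2]>105)
m=ok&(hsv[...,0]>3)&(hsv[...,0]<17)&(hsv[...,1]>150)&(np.hypot(C[...,0]-490,C[...,1]-62)<40);print("orange",C[m].mean(0).round(1))
b=ok&(hsv[...,0]>100)&(hsv[...,0]<125)&(hsv[...,1]>120)&(abs(C[...,0]-490)<60)&(abs(C[...,1]+30)<60)
n,l,st,ce=cv2.connectedComponentsWithStats(b.astype(np.uint8))
print("blue",[np.median(C[l==i],0).round(1).tolist() for i in range(1,n) if st[i,4]>20])
print(finder.boxes_of("rotor","scene")[:1],[d["rect"] for d in finder.boxes_of("dropper_red_a","scene")[:2]])
D=cloud(g);k=(g["range_z"]>0)&(np.hypot(D[...,0]-462,D[...,1]-314)<100)&(D[...,2]>15);print("rotor top z",np.percentile(D[k][:,2],[50,99]))
cv2.imwrite("pics/fin2.png",np.hstack([cv2.resize(g["pixels"][150:320,200:440],(565,400),interpolation=2),cv2.resize(t["pixels"][190:260,350:460],(235,150),interpolation=2).repeat(1,0) if 0 else cv2.copyMakeBorder(cv2.resize(t["pixels"][190:260,350:460],(235,150),interpolation=2),0,250,0,0,0)]))
E
```

```text
t: 31.45
tcp_pos: [501.3, 69.3, 93.5]
ee_rot: [154.4, -1.5, 115.5]
contact_force: [0.3, -0.0, 0.0]
opening: 45.0
wrist 114 axis z88 [471.2  66.4] lean [2.7 8.6] med|res| 0.31 sd [5.6 7.5]
scene 22 axis z88 [2376.5 1472.5] lean [89.9 89.9] med|res| 1.32 sd [540703.8 405440.3]
t: 32.17
tcp_pos: [447.2, 39.8, 221.3]
ee_rot: [154.4, -1.5, 115.4]
contact_force: [1.6, -0.7, -0.1]
opening: 45.1
t: 32.67
tcp_pos: [417.3, 23.6, 291.3]
ee_rot: [154.4, -1.5, 115.4]
contact_force: [1.2, -0.8, -0.2]
opening: 44.9
wrist 15 axis z88 [484.1  56.9] lean [-3.7 -2.9] med|res| 0.09 sd [ 9.2 11.2]
scene 26 axis z88 [4511.6 3000.1] lean [90. 90.] med|res| 1.46 sd [711940.3 519859.6]
orange [482.9  58.5 118.8]
blue [[506.9, -28.7, 119.8], [502.9, -58.8, 119.9], [473.8, -54.2, 119.8]]
[{'rect': [220.4, 171.6, 299.4, 228.5], 'p': 0.67}] [[408.0, 234.6, 420.0, 265.1], [395.2, 204.8, 409.6, 234.8]]
rotor top z [60.94173295 90.79497784]
```

View pics/fin2.png

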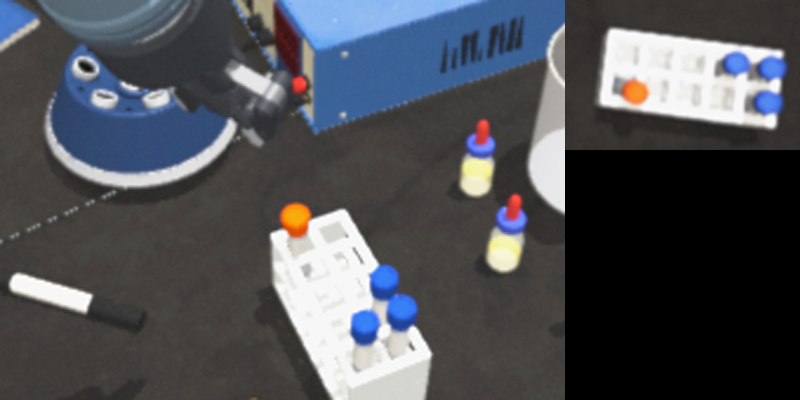

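```bash
python3 -c "
from h import *
print(r.job_done(), r.read_state()['t'], r.read_state()['contact_force'].round(1))"
```

```text
the job is handed in; nothing more can be done
the job is handed in; nothing more can be done
```

The orange-capped tube is out of the rotor and standing in the white rack, in the empty opening at x = -15, y = +60. I let go of it and handed the job in at about 33 s. It leans roughly 6–7° in its opening.

- **Tilting the tool:** the move rows can't tilt the tool, so I pushed past the arm's full reach in free air until it lined up with the bore, about 30.5° at 27.5° azimuth.
- **Drawing it out:** I twisted the cap about ±0.36 rad while drawing roughly 1.8 mm per swing. The pull readings were 9–14 N along the bore, at most about 11.5 N of that vertical, against the 17 N that lifts the rotor. The tube came free between 12 and 14.5 mm of draw.
- **Placing it:** I un-tilted only to about 26° because the arm ran into its near limits. I then turned the tube upright by pivoting it in a light grip against the rack opening, and lowered it to the floor.

**What the last checks showed:**
- The orange cap's top is at 119 mm, level with the blue caps.
- The blue tubes are within 1 mm of where they started, and both dropper bottles are upright.
- The rotor looks seated in the last picture. I did not measure its lift directly.
- The gripper was clear, at 291 mm height.

**What didn't go to plan:**
- **Lean:** I regripped once and brought the tube to within 1° of upright, but on release it fell back to the same lean. My last axis fits were too poor to measure it, so the 6–7° comes from comparing its cap with the blue ones.
- **Stray contact:** while un-tilting near the base there was a steady reading of 20–28 N, probably the arm touching itself. It cleared when I backed off.

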